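Clip the cabinet-key snap hook onto the retaining eye

TASK

Lift the key clip (the steel snap hook with the black tag) out of the slotted rack and clip it onto the eye of the retaining post: set it upright over the eye, press its sprung gate straight down on the eye's top bar until the bar is inside and the gate has snapped shut beneath it. Then tug it lightly upward to feel that the closed gate holds, and leave it hanging upright and at rest on the eye. Work gently, neither ramming the hook onto the eye nor wrenching it, and leave the other things on the bench alone.

Things in the scene. Friction and masses are not known exactly. Their poses are not given: they have to be found in the camera images.
- hook: Key clip: flat steel snap hook, x 68 mm long, y 10 mm thick, z 80 mm high (upright), 70-120 g, standing in the rack's slot. Origin: centre of its underside. Closed frame z = 0-44 mm, tag above it. In the underside a mouth from x = -18 to +9 mm, shut by the sprung gate. It works either way round. An 8 mm bar may enter at x = -4 to +3 mm.
- hook_tag (a point): Centre of the black plastic tag on the hook's top, where to grip: 32 mm (hook x) by 10 mm thick (hook y), from 44 to 80 mm above the hook's underside; this point is 62 mm above it. A brass key is folded along one edge.
- hook_seat (a point): Middle of the seat, the inside top of the hook's frame, 37 mm above its underside, on which the hook hangs. A bar pressed in at x = 0 meets the seat when its centre is 33 mm above the hook's underside; the gate snaps shut beneath the bar a little earlier, at 27 to 31 mm.
- gate (a joint): The gate's angle, rad: 0 shut, grows as it swings inward (up), at most 1.15. A steel finger 30 mm long in the mouth, hinged at hook x = -22, z = 5.5 mm, free end at x = +8 mm, underside at z = 3.5 mm. Its spring shuts it: a bar at x = 0 needs about 2 N to start it and about 5 N to pass. It cannot swing outward, so it holds a bar that is inside.
- stand: Retaining post, fixed: base plate 80 x 80 x 10 mm, clamp tube, and on a telescopic stem the eye, an upright loop of 8 mm steel rod. Origin: centre of the underside. The eye's level top bar runs along y straight above the origin, straight for +-12 mm. The stem is clamped anew each time and its height not measured: bar centre 95 to 113 mm above the bench.
- eye_axis (a point): Point on the post's axis 95 mm above the bench, fixed to the base: the lowest place where the centre of the eye's bar can be; the bar is 0 to 18 mm above it. The hook's x must lie along the stand's x (either way round) to cross the bar. The eye's legs are 36 mm apart inside; its opening reaches 45 mm below the bar.
- rack: White slotted desk rack, fixed, 100 x 64 x 34 mm. Origin: centre of its underside. Its middle slot runs along its x, 12 mm wide, 72 mm long, floor 8 mm above the bench, walls up to 34 mm; the hook stands in it.
- jar: Bystander: small loose specimen jar, 44 mm across, about 50 mm high. Origin: centre of its underside. Leave alone.
- slidebox: Bystander: loose grey slide box, 90 x 75 x 30 mm. Origin: centre of its underside. Leave alone.
- counter: Bystander: beige cell counter box, 130 x 200 x 45 mm with black keys on top. Origin: centre of its underside. Leave alone.
There are look-alikes about, which are no part of the job. What is shaped like the stand but blue is not meant. There is more than one size of the hook; the job needs the larger.

How it is judged:
By the outcome, as a careful person would: the job done as asked, in the order asked, and still so for the second after the job is handed in, with the robot touching nothing.
It also fails if it takes over 58 s, if anything falls off the work surface, if the arm or the gripper's body presses on something with over 40 N, if the wrist force passes 120 N, or if a joint passes its speed limit or range.

ROBOT

A 6-joint arm with a two-finger parallel gripper is mounted at the origin on the work surface. World frame = base frame: x ahead of the robot, y to its left, z up, the work surface at z = 0. Lengths are in m, angles in rad, forces in N, time in s.
With the tool pointing down it reaches from about 0.375 to 0.9 m from the base axis. Payload 3.1 kg.
Tool frame: the origin (TCP) lies on the front face of the gripper's body, between the roots of the fingers; the fingertips stand 70 mm ahead of it and the grasp point (between the pads) lies 51 mm ahead of it (bot.nose_length is the distance from the TCP to the fingertips, in m); z points along the fingers, y is the line along which they close (so a half turn about z gives the same grasp; the last joint's range is limited). The gripper opens to 87 mm and grips with 3 to 60 N. Pads are 19 mm wide; open, the fingers measure 117 mm over their backs; the gripper's body (75 mm by 190 mm) begins 51 mm behind the grasp point.
Start: joints at [-1.288, 0.527, 1.433, -0, 1.181, -0.178], TCP at [0.278, -0.56, 0.292] pointing down, gripper open.
Joint ranges: [-3.08, 3.08], [-0.75, 2.2], [0.22, 2.44], [-1.43, 4.57], [0, 2.65], [-2.85, 2.85]. Speed limits (rad/s): [2.79, 2.79, 3.14, 3.14, 3.14, 3.14].

INTERFACE

Orientations are given as a 3x3 rotation matrix whose columns are the frame's x, y, z axes.
In Python, from station import monitor, camera, job_done, bot gives the robot as it stands. The module is installed in compiled form; this text tells all that it offers.
- The arm moves only by the tool carry_out, never from a script. Its argument "plan" is one flat list of numbers, 7 for each row, row after row: the turn, a rotation vector about the tool's x, y, z in degrees, then the shift along the tool's x, y, z in m, then the closure, from 0 (fully open) to 1 (shut). A call has 1 to 8 rows; each row shifts and turns the commanded pose from where the row before left it, along the tool's axes as they then stand; what a row does not reach is not made up. A row lasts 1/8 s, in which the tool goes at most 62.5 mm and 10.7 degrees, less where a joint would pass 70% of its speed; a pose out of reach is approached as far as the arm can. A call with a gripper value outside its range is refused whole. The fingers move at their own pace and stop on an object; "force" is the grip in N (left out, the last holds). Time passes only in rows, so rows that do not move let the fingers close. It gives the time, the measured TCP pose, the force, the opening and the grip force at its end, in the units of the state.
- monitor.get_state(): the state, without advancing time (a new reading comes with each control period).
- camera(name): name is "scene" or "top"; returns a dict with "img" (384x512x3 uint8, blue, green, red), "K" (3x3 intrinsics, pixels), "rvec" (rotation vector, rad) and "tvec" (3), from world to camera coordinates, as OpenCV has them. Camera axes: x right, y down, z forward; pixel columns grow to the right and rows downward; lengths in m; the calibration is good to about 2 mm. A picture is of the moment at which its call begins. There is no depth.
- job_done(): hands the job in; it is judged then, once.
The state is a dict: "time_s": time; "joint_positions": joint angles; "joint_vel": joint speeds; "tau": joint torques, N m; "tcp_pos": TCP position; "tcp_rot": TCP orientation; "contact_force": force on the tool from outside, world axes, zero at the start; "moment": the same for the moment, N m; "grip_width": finger opening in m; "grip_force": force on a finger pad.
Only numpy, scipy, OpenCV 4.12 (cv2) and the standard library are available. Lean on these libraries where they do the work, as an engineer would, in place of code of your own. Each camera call takes 0.05 s, during which the arm holds its last target. There are 200 camera calls.

## Working session

There is one attempt and no reset: what is moved stays moved. The work goes in short steps, Python scripts to look and compute and a tool call to move; the robot and the scene stay as the last step left them, time stands still between calls to the robot, and variables do not carry over. Pictures are saved under pics/ and viewed, at most 10 in all, crops included, and the job is handed in when it is done.

Besides the shell and the picture viewer there is one more tool, called after "Call:" as name(argument=value, ...), one argument or row to a line, values as JSON. carry_out: Moves the arm, as the interface text tells. Its arguments: {"type":"object","properties":{"plan":{"type":"array"},"force":{"type":"number"}},"required":["plan"]}

```bash
mkdir -p pics
cat > h.py <<'E'
import numpy as np, cv2
from station import monitor, camera, job_done, bot
def cam(n):
    c=camera(n); c['R']=cv2.Rodrigues(np.array(c['rvec'],float))[0]; c['t']=np.array(c['tvec'],float).ravel(); c['K']=np.array(c['K'],float); return c
def ray(c,p):
    d=c['R'].T@np.linalg.inv(c['K'])@np.array([p[0],p[1],1.]); return -c['R'].T@c['t'], d/np.linalg.norm(d)
def onz(c,p,z):
    o,d=ray(c,p); return o+d*(z-o[2])/d[2]
def proj(c,P):
    q=c['K']@(c['R']@np.array(P,float)+c['t']); return q[:2]/q[2]
def tri(c1,p1,c2,p2):
    o1,d1=ray(c1,p1);o2,d2=ray(c2,p2)
    s=np.linalg.lstsq(np.c_[d1,-d2],o2-o1,rcond=None)[0]
    a,b=o1+d1*s[0],o2+d2*s[1]; return (a+b)/2,np.linalg.norm(a-b)
E
python3 - <<'E'
from h import *
for n in('scene','top'):
    c=cam(n); cv2.imwrite(f'pics/{n}0.png',cv2.resize(c['img'],(800,600),interpolation=cv2.INTER_CUBIC)); cv2.imwrite(f'/tmp/{n}.png',c['img'])
    print(n,-c['R'].T@c['t'],c['R'][2],c['K'][0,0])
s=monitor.get_state();print(s['tcp_rot'],s['contact_force'],s['time_s'])
E
```

```text
scene [1.3503642  0.14783237 0.6150107 ] [-0.80006929 -0.20396393 -0.56417006] 460.2693333397085
top [ 0.54866793 -0.0227558   1.12107121] [ 0.07645497 -0.00572181 -0.99705662] 410.4388394100812
[[ 8.95681724e-01  4.44695331e-01 -5.58861404e-04]
 [ 4.44695559e-01 -8.95679834e-01  1.86938758e-03]
 [ 3.30747039e-04 -1.92289947e-03 -9.99998097e-01]] [-0.08503918  0.39801969  0.73708791] 0.1
```

View pics/scene0.png

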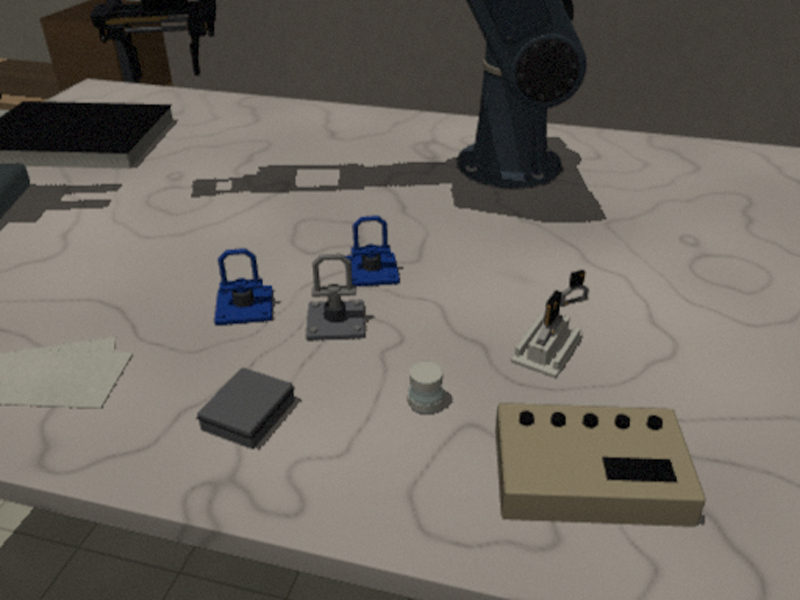

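View pics/top0.png

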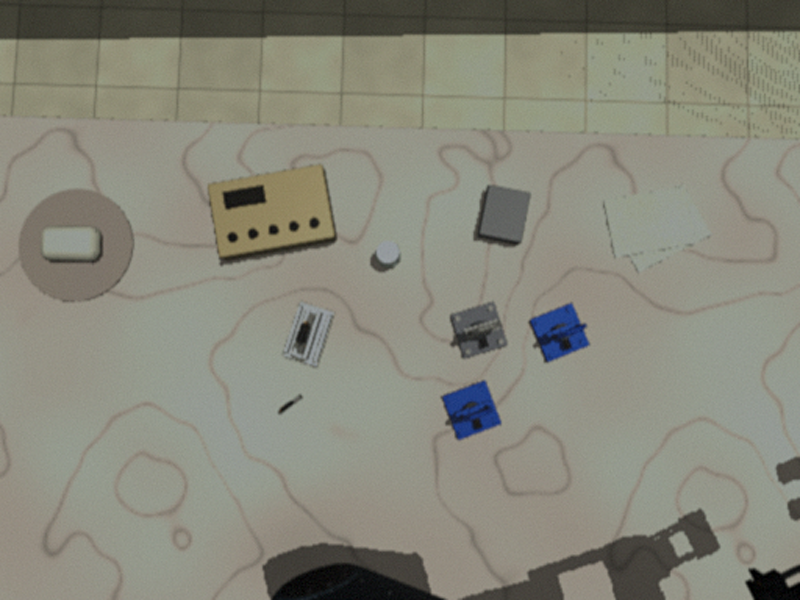

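The two views show these candidates:
- **Hooks:** one stands in the rack (scene 555,310; top 308,335). The other lies loose on the bench (scene 573,285; top 290,404) and is smaller. The one in the rack is meant.
- **Stands:** one is grey (scene 335,300; top 478,330). Two are blue (scene 243,290 and 372,250). The grey one is meant.

I'll confirm with an enlarged crop.

Run:
```python
import cv2,numpy as np
s=cv2.imread('/tmp/scene.png');t=cv2.imread('/tmp/top.png')
def z(i,x,y,w,h): return cv2.resize(i[y:y+h,x:x+w],(400,300),interpolation=cv2.INTER_CUBIC)
# scene px = 0.64*view
m=np.vstack([np.hstack([z(s,320,165,80,60+15)[:300],z(s,180,155,80,75)]),np.hstack([z(t,165,185,64,48+32)[:300],z(t,275,180,64,64)])])
m=np.vstack([np.hstack([z(s,318,168,80,75),z(s,185,150,80,75)]),np.hstack([z(t,168,185,64,48),z(t,276,188,64,48)])])
cv2.imwrite('pics/crop1.png',m)
```

```text
(no output)
```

View pics/crop1.png

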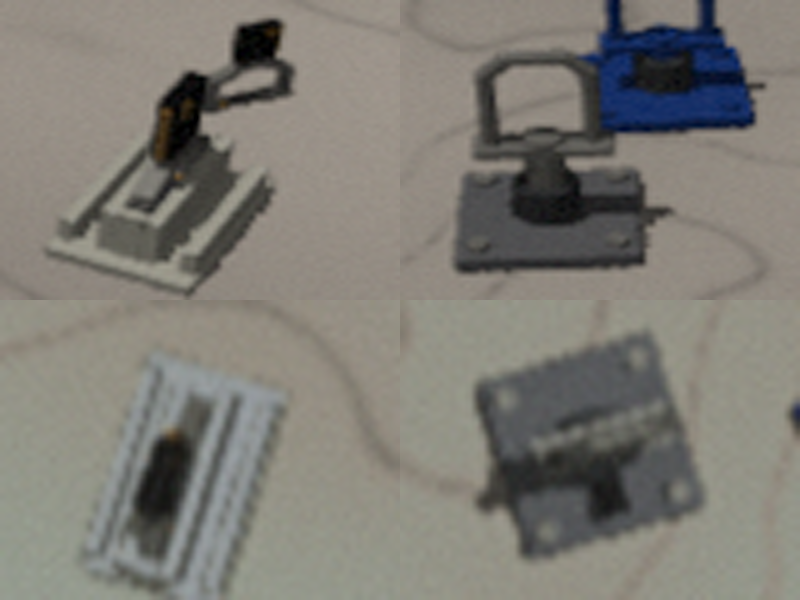

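The crop confirms both. The rack hook is the larger, with a black tag and brass key at crop (178,118). The grey stand is the unpainted one at crop (550,160). Next I'll measure.

Run:
```python
from h import *
s=cam('scene');t=cam('top')
def blob(img,x,y,w,h,f):
    m=np.zeros(img.shape[:2],np.uint8); m[y:y+h,x:x+w]=f(img[y:y+h,x:x+w].astype(int))*255
    n,l,st,ce=cv2.connectedComponentsWithStats(m); k=1+np.argmax(st[1:,4]); return (l==k).astype(np.uint8),ce[k],st[k]
ti,si=t['img'],s['img']
# rack: bluish white
f=lambda a:(a.sum(2)>470)&(a[...,0]-a[...,2]>-5)
m,c,st=blob(ti,170,185,60,60,f); print('rack',c,st)
r=cv2.minAreaRect(cv2.findNonZero(m)); 
P=np.array([onz(t,p,.02)[:2] for p in cv2.boxPoints(r)]);print(r,P.round(4).tolist(),P.mean(0))
print(ti[213,213],ti[200,170],ti[213,194])
d=lambda a:a.max(2)<60
m,c,st=blob(ti,180,195,30,35,d); print('tag top',c,st, onz(t,c,.088), onz(t,c,.07))
r=cv2.minAreaRect(cv2.findNonZero(m));B=cv2.boxPoints(r);Q=np.array([onz(t,p,.088)[:2] for p in B]);print(r,Q.round(4).tolist())
m2,c2,st2=blob(si,340,175,28,40,d); print('tag sc',c2,st2,tri(t,c,s,c2))
# base of stand
g=lambda a:(a.max(2)<125)
m,c,st=blob(ti,280,185,50,50,g); r=cv2.minAreaRect(cv2.findNonZero(m));print('base',c,st,r)
P=np.array([onz(t,p,.01)[:2] for p in cv2.boxPoints(r)]);print(P.round(4).tolist(),P.mean(0))
C=np.array([(478,385),(650,333),(703,505),(525,557)],float);C=np.c_[276+(C[:,0]-400)*.16,188+(C[:,1]-300)*.16]
P=np.array([onz(t,p,.01)[:2] for p in C]);print('hand',P.round(4).tolist(),P.mean(0))
# eye bar
bs=(185+(540-400)*.2,150+58*.25); bt=(276+(600-400)*.16,188+(428-300)*.16)
print('bar',bs,tri(t,bt,s,bs))
o,dd=ray(s,bs)
for z in(.095,.104,.113): print(z,onz(s,bs,z),onz(t,bt,z))
```

```text
rack [200. 198.] [200 198   1   1   1]
((200.0, 198.0), (0.0, 0.0), 0.0) [[0.6151, 0.1273], [0.6151, 0.1273], [0.6151, 0.1273], [0.6151, 0.1273]] [0.61508382 0.12730747]
[134 148 150] [138 147 150] [28 29 29]
tag top [193.75308642 213.44444444] [190 207   9  14  81] [0.57171435 0.13225301 0.088     ] [0.5721159  0.13495385 0.07      ]
((193.7000274658203, 213.40000915527344), (6.008327484130859, 14.230247497558594), 18.434947967529297) [[0.557, 0.1446], [0.5911, 0.1346], [0.5867, 0.1201], [0.5526, 0.1301]]
tag sc [354.91794872 198.16410256] [350 186  12  26 195] (array([0.5720976 , 0.13720892, 0.0640621 ]), np.float64(0.002715800332420663))
base [305.27743271 211.22981366] [288 193  37  37 966] ((303.6651306152344, 211.5504608154297), (30.74622344970703, 35.439571380615234), 73.3007583618164)
[[0.6111, -0.0945], [0.6413, -0.1862], [0.5621, -0.2114], [0.5322, -0.1201]] [ 0.58666402 -0.1530432 ]
hand [[0.6124, -0.1113], [0.6371, -0.1857], [0.5631, -0.2098], [0.5386, -0.1332]] [ 0.58778032 -0.15998935]
bar (213.0, 164.5) (array([ 0.59167102, -0.154081  ,  0.10998896]), np.float64(0.004620272549798336))
0.095 [ 0.56937058 -0.1654859   0.095     ] [ 0.59161236 -0.15376718  0.095     ]
0.104 [ 0.5828875 -0.1600632  0.104    ] [ 0.59123568 -0.15261803  0.104     ]
0.113 [ 0.59640442 -0.15464049  0.113     ] [ 0.590859   -0.15146889  0.113     ]
```

```bash
cat >> h.py <<'E'
from scipy.spatial.transform import Rotation as Ro
def need(xyz,yaw):
    s=monitor.get_state(); R=np.array(s['tcp_rot']); y=np.radians(yaw)
    T=np.c_[[np.cos(y),np.sin(y),0],[np.sin(y),-np.cos(y),0],[0,0,-1]]
    print('t',s['time_s'],'tcp',np.round(s['tcp_pos'],4),'F',np.round(s['contact_force'],2),'w',s['grip_width'])
    print('turn deg',np.degrees(Ro.from_matrix(R.T@T).as_rotvec()).round(2),'shift after turn mm',(T.T@(np.array(xyz)-s['tcp_pos'])*1e3).round(1))
E
python3 - <<'E'
from h import *
t=cam('top')
C=np.array([(155,352),(285,393),(220,598),(85,560)],float);C=np.c_[168+C[:,0]*.16,185+(C[:,1]-300)*.16]
P=np.array([onz(t,p,.02)[:2] for p in C]);print(P.round(4).tolist(),P.mean(0))
for a,b in((3,0),(2,1)): v=P[b]-P[a];print(np.degrees(np.arctan2(v[1],v[0])),np.linalg.norm(v))
need((.572,.135,.22),-17.5)
E
```

```text
[[0.6272, 0.1471], [0.611, 0.0907], [0.5227, 0.1153], [0.5373, 0.1735]] [0.57453263 0.13164185]
-16.373777527328677 0.09365639408571938
-15.592102945360626 0.09172685469700752
t 0.25 tcp [ 0.2779 -0.5595  0.2918] F [ 0.27  0.12 -0.47] w 0.08693408979232069
turn deg [-6.000e-02  1.000e-02  4.391e+01] shift after turn mm [  71.7 -750.8   71.8]
```

Call:
carry_out(
  plan=[0,0,10.6,0,0,0,0,0,0,10.6,0,0,0,0,0,0,10.6,0,0,0,0,0,0,10.6,0,0,0,0,0,0,0,0.007,-0.057,0,0,0,0,0,0.007,-0.057,0,0,0,0,0,0.007,-0.057,0,0,0,0,0,0.007,-0.057,0,0],
)

```text
time_s: 1.25
tcp_pos: [0.3681, -0.3467, 0.2923]
tcp_rot: [[0.961, -0.276, 0.0], [-0.276, -0.961, -0.0], [0.0, 0.0, -1.0]]
contact_force: [0.5, 0.8, 0.3]
grip_width: 0.087
grip_force: 0.0
```

Call:
carry_out(
  plan=[0,0,0,0.007,-0.058,0,0,0,0,0,0.007,-0.058,0,0,0,0,0,0.007,-0.058,0,0,0,0,0,0.007,-0.058,0.01,0.3,0,0,0,0.007,-0.058,0.02,0.5,0,0,0,0.007,-0.058,0.02,0.5,0,0,0,0.007,-0.058,0.02,0.5,0,0,0,0.007,-0.058,0,0.5],
)

```text
time_s: 2.25
tcp_pos: [0.549, 0.0842, 0.2205]
tcp_rot: [[0.961, -0.275, -0.004], [-0.275, -0.961, -0.0], [-0.004, 0.001, -1.0]]
contact_force: [-0.3, -0.5, 0.3]
grip_width: 0.0469
grip_force: 0.0
```

Run:
```python
from h import *
need((.572,.134,.123),-16)
```

```text
t 2.25 tcp [0.549  0.0842 0.2205] F [-0.3  -0.47  0.29] w 0.04688957547402557
turn deg [0.06 0.2  0.01] shift after turn mm [  8.4 -54.2  97.5]
```

Call:
carry_out(
  plan=[0,0,0,0.007,-0.048,0,0.5,0,0,0,0,0,0,0.5,0,0,0,0,0,0,0.5],
)

```text
time_s: 2.62
tcp_pos: [0.5688, 0.1263, 0.2219]
tcp_rot: [[0.961, -0.275, -0.001], [-0.275, -0.961, -0.001], [-0.001, 0.001, -1.0]]
contact_force: [-0.5, -0.0, -0.3]
grip_width: 0.0438
grip_force: 0.0
```

Run:
```python
from h import *
need((.572,.134,.123),-16)
t=cam('top');s=cam('scene')
z=lambda i,x,y,w,h: cv2.resize(i[y:y+h,x:x+w],(400,400),interpolation=cv2.INTER_CUBIC)
p=proj(t,(.572,.134,.12)).astype(int);q=proj(s,(.572,.134,.12)).astype(int)
print(p,q)
cv2.imwrite('pics/c2.png',np.hstack([z(t['img'],p[0]-40,p[1]-40,80,80),z(s['img'],q[0]-50,q[1]-40,100,100)]))
```

```text
t 2.625 tcp [0.5688 0.1263 0.2219] F [-0.47 -0.05 -0.26] w 0.04375129500527508
turn deg [0.05 0.07 0.04] shift after turn mm [ 1.  -8.3 98.9]
[191 212] [355 174]
```

View pics/c2.png

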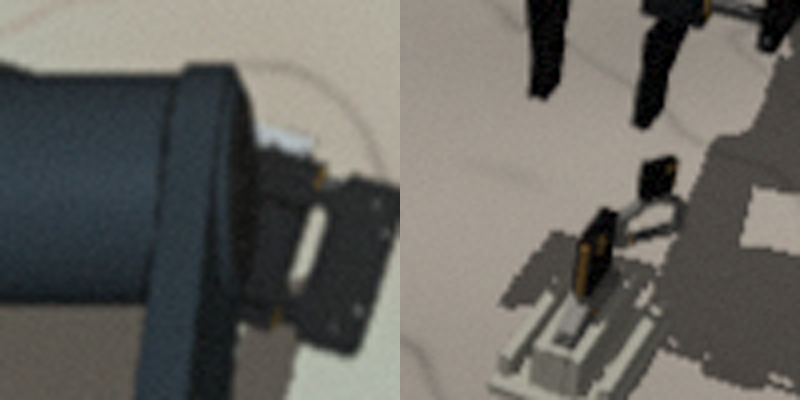

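The right half of the crop shows the fingertips at (540,90) and (650,120) straddling the line above the tag at (595,255). I'll go down.

Call:
carry_out(
  plan=[0,0,0,0.001,-0.008,0.03,0.5,0,0,0,0,0,0.03,0.5,0,0,0,0,0,0.02,0.6,0,0,0,0,0,0.014,0.65,0,0,0,0,0,0.004,0.7,0,0,0,0,0,0,0.75,0,0,0,0,0,0,0.75],
)

```text
time_s: 3.6
tcp_pos: [0.5731, 0.1338, 0.1251]
tcp_rot: [[0.961, -0.276, 0.002], [-0.276, -0.961, 0.0], [0.002, -0.001, -1.0]]
contact_force: [-0.3, -0.1, 0.1]
grip_width: 0.0224
grip_force: 0.0
```

Run:
```python
from h import *
need((.572,.134,.122),-16)
s=cam('scene')
q=proj(s,(.572,.134,.07)).astype(int)
cv2.imwrite('pics/c3.png',cv2.resize(s['img'][q[1]-35:q[1]+35,q[0]-35:q[0]+35],(600,600),interpolation=cv2.INTER_CUBIC))
```

```text
t 3.6 tcp [0.5731 0.1338 0.1251] F [-0.28 -0.12  0.06] w 0.02240114148906776
turn deg [-0.03 -0.09 -0.  ] shift after turn mm [-1.1  0.1  3.1]
```

View pics/c3.png

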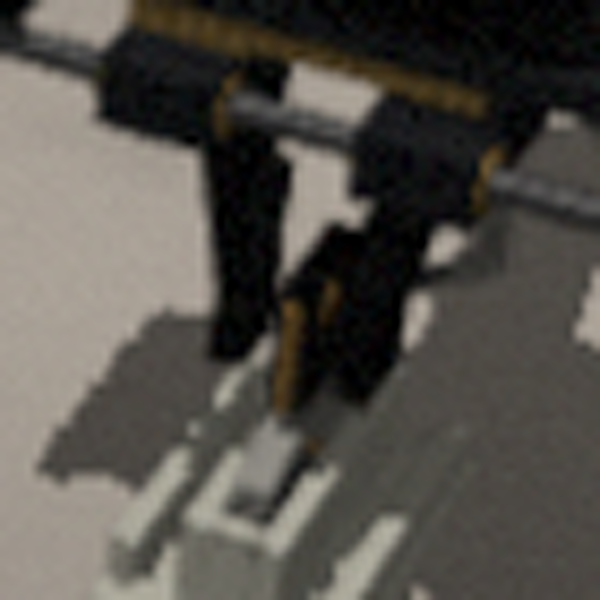

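The tag at (300,350) sits between the left finger (245,250) and the right finger (380,300). I'll close gently and watch the side force to centre the grip.

Call:
carry_out(
  plan=[0,0,0,-0.001,0,0.002,0.8,0,0,0,0,0,0,0.82,0,0,0,0,0,0,0.84,0,0,0,0,0,0,0.84],
  force=5,
)

```text
time_s: 4.15
tcp_pos: [0.5716, 0.1342, 0.1222]
tcp_rot: [[0.961, -0.276, 0.0], [-0.276, -0.961, 0.0], [0.0, -0.0, -1.0]]
contact_force: [-0.2, -0.7, 0.1]
grip_width: 0.0141
grip_force: 0.0
```

Call:
carry_out(
  plan=[0,0,0,0,0,0,0.87,0,0,0,0,0,0,0.89,0,0,0,0,0,0,0.89],
)

```text
time_s: 4.53
tcp_pos: [0.5717, 0.1345, 0.1222]
tcp_rot: [[0.961, -0.276, 0.0], [-0.276, -0.961, 0.001], [0.0, -0.001, -1.0]]
contact_force: [1.0, 2.1, 0.1]
grip_width: 0.0101
grip_force: 5.0
```

Call:
carry_out(
  plan=[0,0,0,0,-0.001,0,0.95,0,0,0,0,0,0,1,0,0,0,0,0,0,1,0,0,0,0,0,0,1],
  force=25,
)

```text
time_s: 5.03
tcp_pos: [0.5718, 0.1351, 0.1222]
tcp_rot: [[0.961, -0.276, -0.0], [-0.276, -0.961, -0.0], [-0.0, 0.0, -1.0]]
contact_force: [-0.6, 0.4, -1.2]
grip_width: 0.0098
grip_force: 25.1
```

Call:
carry_out(
  plan=[0,0,0,0,0,-0.004,1,0,0,0,0,0,-0.01,1,0,0,0,0,0,-0.015,1,0,0,0,0,0,-0.025,1,0,0,0,0,0,-0.03,1,0,0,0,0,0,-0.035,1,0,0,0,0,0,-0.025,1,0,0,0,0,0,0,1],
)

```text
time_s: 6.02
tcp_pos: [0.573, 0.135, 0.2695]
tcp_rot: [[0.961, -0.276, 0.007], [-0.276, -0.961, -0.0], [0.006, -0.002, -1.0]]
contact_force: [0.0, 0.1, -1.1]
grip_width: 0.0097
grip_force: 25.1
```

Run:
```python
from h import *
need((.588,-.160,.26),18.2)
s=monitor.get_state(); p=np.array(s['tcp_pos'])
s=cam('scene');q=proj(s,p-[0,0,.08]).astype(int);print(q)
cv2.imwrite('pics/c4.png',cv2.resize(s['img'][q[1]-45:q[1]+45,q[0]-45:q[0]+45],(600,600),interpolation=cv2.INTER_CUBIC))
```

```text
t 6.025 tcp [0.573  0.135  0.2695] F [ 0.04  0.07 -1.12] w 0.009714687124126363
turn deg [ 2.00e-02 -3.80e-01 -3.42e+01] shift after turn mm [-77.9 284.9   9.5]
[360 144]
```

View pics/c4.png

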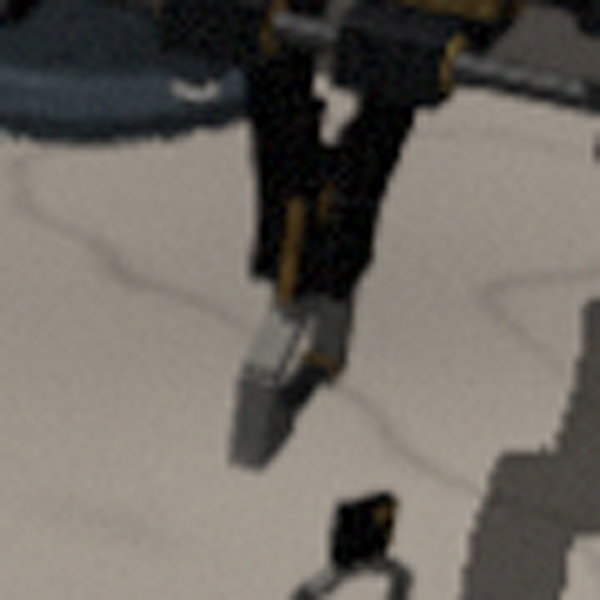

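The hook is held upright, with its mouth side down at (290,410). I'll take one refined look at the stand before going over.

Run:
```python
from h import *
out=[]
c0=np.array([.588,-.160]);a=np.radians(18.2);ex=np.array([np.cos(a),np.sin(a)]);ey=np.array([-ex[1],ex[0]])
for n in('top','scene'):
    cs=[cam(n) for _ in range(4)];c=cs[0]; im=np.mean([k['img'] for k in cs],0).astype(np.uint8)
    q=proj(c,(*c0,.05)).astype(int); h=30 if n=='top' else 38
    x0,y0=q-h; k=400/(2*h); z=cv2.resize(im[y0:y0+2*h,x0:x0+2*h],(400,400),interpolation=cv2.INTER_CUBIC)
    z=cv2.convertScaleAbs(z,alpha=1.4,beta=10)
    print(n,x0,y0,k)
    f=lambda P:tuple(((proj(c,P)-[x0,y0]+.5)*k-.5).round().astype(int).tolist())
    for sx,sy in((1,1),(1,-1),(-1,1),(-1,-1)): cv2.circle(z,f((*(c0+.04*(sx*ex+sy*ey)),.01)),2,(0,0,255),-1)
    for zz,col in((.095,(255,0,0)),(.107,(0,255,0)),(.113,(0,255,255))):
        for d in(-.022,.022): cv2.circle(z,f((*(c0+d*ey),zz)),2,col,-1)
    out.append(z)
cv2.imwrite('pics/c5.png',np.hstack(out))
```

```text
top 278 180 6.666666666666667
scene 175 149 5.2631578947368425
```

View pics/c5.png

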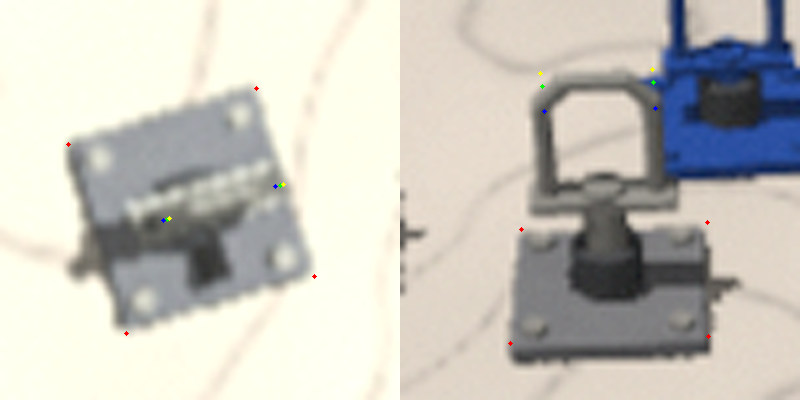

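The scene fit is good: the eye legs at (541,655) match the prediction and the bar centre row is about 82. In the top view the lit bar sits a few mm towards +x of my prediction, so I'll check with intensity profiles.

Run:
```python
from h import *
c0=np.array([.588,-.160]);a=np.radians(18.2);ex=np.array([np.cos(a),np.sin(a)]);ey=np.array([-ex[1],ex[0]])
cs=[cam('top') for _ in range(6)];c=cs[0];im=np.mean([k['img'].astype(float).sum(2)/3 for k in cs],0).astype(np.float32)
def prof(ys,xs,z,d):
    r=[]
    for x in xs:
        pts=np.array([proj(c,(*(c0+(x*ex+y*ey if d else y*ex+x*ey)/1e3),z)) for y in ys],np.float32)
        r.append(int(cv2.remap(im,pts[:,0][None],pts[:,1][None],cv2.INTER_LINEAR).mean()))
    return r
xs=range(-20,22,2);print(list(xs))
for ys in((-24,-20),(-16,-12),(-8,-4),(0,4),(8,12),(16,20)): print('bar',ys,prof(np.linspace(*ys,5),xs,.107,1))
e=range(-48,-31,2);print(list(e))
for sg in(1,-1):
    print('base x',sg,prof(np.r_[-30:-14:4,14:30:4],[sg*v for v in e],.01,1)); print('base y',sg,prof(np.r_[-30:-14:4,14:30:4],[sg*v for v in e],.01,0))
print(np.array([1]), [proj(c,(*c0,z)).round(1).tolist() for z in(0.01,.107)])
```

```text
[-20, -18, -16, -14, -12, -10, -8, -6, -4, -2, 0, 2, 4, 6, 8, 10, 12, 14, 16, 18, 20]
bar (-24, -20) [119, 120, 119, 116, 113, 114, 119, 121, 118, 107, 107, 108, 111, 117, 126, 126, 123, 122, 123, 122, 124]
bar (-16, -12) [108, 106, 107, 106, 107, 107, 114, 123, 121, 110, 106, 107, 113, 125, 135, 123, 110, 107, 109, 110, 111]
bar (-8, -4) [106, 106, 106, 107, 106, 103, 97, 88, 82, 90, 110, 119, 122, 130, 136, 123, 110, 107, 109, 110, 110]
bar (0, 4) [105, 105, 104, 102, 93, 74, 58, 60, 70, 91, 113, 120, 123, 131, 134, 113, 95, 95, 106, 111, 111]
bar (8, 12) [37, 37, 38, 42, 47, 50, 50, 57, 70, 90, 112, 117, 116, 120, 119, 99, 79, 81, 96, 108, 110]
bar (16, 20) [52, 54, 57, 54, 50, 47, 52, 58, 63, 68, 73, 81, 101, 122, 127, 101, 75, 82, 100, 109, 111]
[-48, -46, -44, -42, -40, -38, -36, -34, -32]
base x 1 [171, 171, 169, 160, 140, 117, 107, 108, 112]
base y 1 [172, 173, 172, 163, 141, 121, 113, 115, 118]
base x -1 [172, 172, 165, 149, 128, 114, 113, 115, 116]
base y -1 [174, 170, 152, 115, 89, 92, 102, 108, 114]
[1] [[306.2, 211.1], [311.1, 209.8]]
```

Run:
```python
from h import *
out=[]
c0=np.array([.588,-.160]);a=np.radians(18.2);ex=np.array([np.cos(a),np.sin(a)]);ey=np.array([-ex[1],ex[0]])
for n,hw in(('top',20),('scene',20)):
    cs=[cam(n) for _ in range(12)];c=cs[0]; im=np.mean([k['img'].astype(float) for k in cs],0)
    im=np.clip((im-25)*1.9,0,255).astype(np.uint8)
    q=proj(c,(*c0,.03 if n=='top' else .07)).astype(int); x0,y0=q-hw;k=10
    z=cv2.resize(im[y0:y0+2*hw,x0:x0+2*hw],(400,400),interpolation=cv2.INTER_LANCZOS4); z=z.copy()
    f=lambda P:tuple(((proj(c,P)-[x0,y0]+.5)*k-.5).round().astype(int).tolist())
    for zz,col in((.01,(0,0,255)),(.06,(255,0,0)),(.107,(0,255,0))):
        p=f((*c0,zz));cv2.circle(z,p,3,col,-1);print(n,zz,p)
    out.append(z)
cv2.imwrite('pics/c6.png',cv2.resize(np.hstack(out),(800,400)))
```

```text
top 0.01 (197, 215)
top 0.06 (221, 209)
top 0.107 (246, 203)
scene 0.01 (222, 434)
scene 0.06 (209, 246)
scene 0.107 (196, 60)
```

View pics/c6.png

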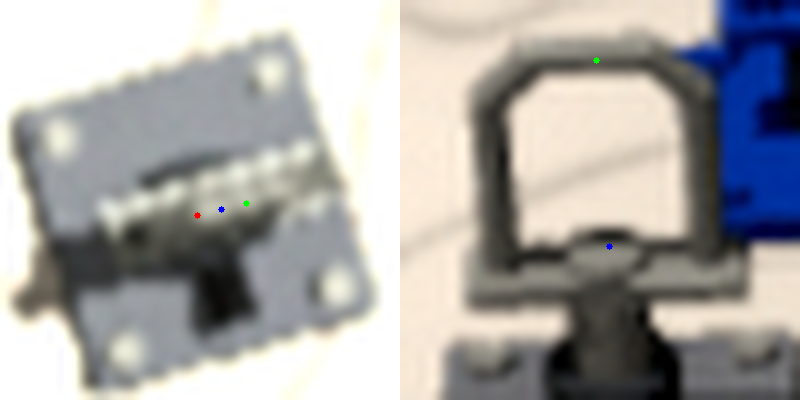

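Enlarged, the wide lit band at (215,205) is the eye's lower plate. The bar runs through the green prediction at (246,203), and the scene bar centre row of about 56 against 60 gives z of about 0.108. My estimate stands, so I'm moving over the eye.

Call:
carry_out(
  plan=[0,0,-8.6,0,0,0,1,0,0,-8.6,0,0,0,1,0,0,-8.6,0,0,0,1,0,0,-8.4,0,0,0,1,0,0,0,-0.01,0.035,0,1,0,0,0,-0.015,0.05,0,1,0,0,0,-0.015,0.055,0,1,0,0,0,-0.015,0.055,0,1],
)

```text
time_s: 8.98
tcp_pos: [0.5806, -0.0688, 0.2664]
tcp_rot: [[0.95, 0.313, 0.001], [0.313, -0.95, -0.0], [0.001, 0.0, -1.0]]
contact_force: [1.6, -0.7, -1.3]
grip_width: 0.0103
grip_force: 25.1
```

Call:
carry_out(
  plan=[0,0,0,-0.015,0.05,0,1,0,0,0,-0.008,0.03,0,1,0,0,0,0,0.01,0,1,0,0,0,0,0,0,1,0,0,0,0,0,0,1],
)

```text
time_s: 9.6
tcp_pos: [0.5865, -0.1583, 0.2661]
tcp_rot: [[0.949, 0.314, -0.001], [0.314, -0.949, 0.001], [-0.001, -0.001, -1.0]]
contact_force: [0.3, -0.2, -0.6]
grip_width: 0.0101
grip_force: 25.1
```

Run:
```python
from h import *
need((.5875,-.1603,.235),18.2)
print(monitor.get_state()['moment'])
```

```text
t 9.6 tcp [ 0.5865 -0.1583  0.2661] F [ 0.29 -0.21 -0.56] w 0.010082498796387328
turn deg [-0.07  0.03  0.09] shift after turn mm [ 0.3  2.2 31.1]
[ 0.02247566  0.04397591 -0.0148527 ]
```

Call:
carry_out(
  plan=[0,0,0,0,0.002,0.01,1,0,0,0,0,0,0.01,1,0,0,0,0,0,0.01,1,0,0,0,0,0,0,1,0,0,0,0,0,0,1],
)

```text
time_s: 10.22
tcp_pos: [0.5875, -0.1619, 0.2362]
tcp_rot: [[0.95, 0.312, 0.0], [0.312, -0.95, -0.0], [-0.0, 0.0, -1.0]]
contact_force: [0.4, 0.5, -0.6]
grip_width: 0.0097
grip_force: 25.1
```

Run:
```python
from h import *
need((.5875,-.1603,.225),18.2)
print(monitor.get_state()['moment'])
c0=np.array([.588,-.160])
cs=[cam('scene') for _ in range(4)];c=cs[0]; im=np.mean([k['img'] for k in cs],0).astype(np.uint8)
q=proj(c,(*c0,.12)).astype(int);x0,y0=q-30
z=cv2.convertScaleAbs(cv2.resize(im[y0:y0+60,x0:x0+60],(600,600),interpolation=cv2.INTER_CUBIC),alpha=1.6)
cv2.imwrite('pics/c7.png',z)
f=lambda P:((proj(c,P)-[x0,y0]+.5)*10-.5).round()
print([f((*c0,zz)) for zz in(.108,.121,.165)])
```

```text
t 10.225 tcp [ 0.5875 -0.1619  0.2362] F [ 0.44  0.55 -0.63] w 0.009731784145778341
turn deg [0. 0. 0.] shift after turn mm [ 0.5 -1.5 11.2]
[ 0.04773497 -0.00722835  0.03433613]
[array([315., 356.]), array([311., 302.]), array([298., 115.])]
```

View pics/c7.png

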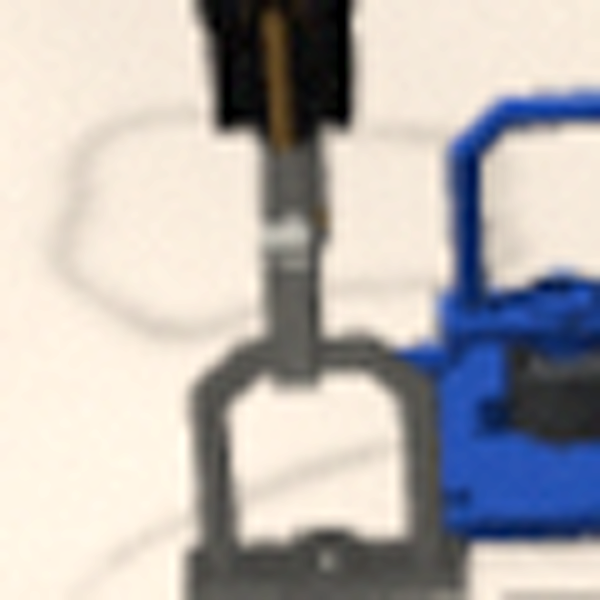

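The hook's end face is at column 295 and the eye's middle at about 317. Allowing for perspective, the hook is about 4–5 mm too far along -y. I'll correct that and approach slowly.

Call:
carry_out(
  plan=[0,0,0,0,-0.004,0,1,0,0,0,0,0,0.004,1,0,0,0,0,0,0.004,1,0,0,0,0,0,0.001,1,0,0,0,0,0,0,1],
)

```text
time_s: 11.05
tcp_pos: [0.5861, -0.1581, 0.227]
tcp_rot: [[0.95, 0.312, -0.0], [0.312, -0.95, 0.0], [-0.0, -0.0, -1.0]]
contact_force: [0.5, 0.2, -1.6]
grip_width: 0.0097
grip_force: 25.1
```

Call:
carry_out(
  plan=[0,0,0,0,0,0.001,1,0,0,0,0,0,0.001,1,0,0,0,0,0,0,1],
)

```text
time_s: 11.42
tcp_pos: [0.5861, -0.1581, 0.2252]
tcp_rot: [[0.95, 0.312, -0.0], [0.312, -0.95, 0.0], [-0.0, -0.0, -1.0]]
contact_force: [0.5, 0.6, -0.2]
grip_width: 0.0097
grip_force: 25.1
```

Call:
carry_out(
  plan=[0,0,0,0,0,0.001,1,0,0,0,0,0,0.001,1,0,0,0,0,0,0,1],
)

```text
time_s: 11.8
tcp_pos: [0.5862, -0.1581, 0.2235]
tcp_rot: [[0.95, 0.312, 0.0], [0.312, -0.95, -0.0], [0.0, 0.0, -1.0]]
contact_force: [-0.3, 0.3, 1.2]
grip_width: 0.0101
grip_force: 25.1
```

Call:
carry_out(
  plan=[0,0,0,0,0,0.001,1,0,0,0,0,0,0,1],
)

```text
time_s: 12.05
tcp_pos: [0.5862, -0.1581, 0.2223]
tcp_rot: [[0.95, 0.312, 0.0], [0.312, -0.95, -0.0], [0.0, 0.0, -1.0]]
contact_force: [0.8, 0.1, 2.1]
grip_width: 0.0097
grip_force: 25.1
```

Call:
carry_out(
  plan=[0,0,0,0,0,0.001,1,0,0,0,0,0,0,1],
)

```text
time_s: 12.3
tcp_pos: [0.5862, -0.1581, 0.2212]
tcp_rot: [[0.95, 0.312, 0.0], [0.312, -0.95, -0.0], [0.0, 0.0, -1.0]]
contact_force: [-0.4, -0.0, 2.0]
grip_width: 0.01
grip_force: 25.1
```

Call:
carry_out(
  plan=[0,0,0,0,0,0.001,1,0,0,0,0,0,0,1],
)

```text
time_s: 12.55
tcp_pos: [0.5862, -0.1581, 0.2202]
tcp_rot: [[0.95, 0.312, 0.0], [0.312, -0.95, -0.0], [0.0, 0.0, -1.0]]
contact_force: [-1.1, 0.4, 0.9]
grip_width: 0.0098
grip_force: 25.1
```

The contact is soft: the gate yields at 2–3 N with no stiff rise, so the bar is in the mouth. I'll press on in small steps.

Call:
carry_out(
  plan=[0,0,0,0,0,0.0015,1,0,0,0,0,0,0.0015,1,0,0,0,0,0,0.001,1,0,0,0,0,0,0,1],
)

```text
time_s: 13.05
tcp_pos: [0.5865, -0.158, 0.2164]
tcp_rot: [[0.95, 0.312, 0.001], [0.312, -0.95, 0.0], [0.001, 0.0, -1.0]]
contact_force: [1.7, 0.8, 3.0]
grip_width: 0.01
grip_force: 25.1
```

Call:
carry_out(
  plan=[0,0,0,0,0,0.0015,1,0,0,0,0,0,0.0015,1,0,0,0,0,0,0.001,1,0,0,0,0,0,0,1],
)

```text
time_s: 13.55
tcp_pos: [0.5861, -0.1583, 0.2122]
tcp_rot: [[0.95, 0.312, -0.0], [0.312, -0.95, -0.0], [-0.0, 0.0, -1.0]]
contact_force: [1.3, 1.0, 4.1]
grip_width: 0.0101
grip_force: 25.1
```

Call:
carry_out(
  plan=[0,0,0,0,0,0.0015,1,0,0,0,0,0,0.0015,1,0,0,0,0,0,0.001,1,0,0,0,0,0,0,1],
)

```text
time_s: 14.05
tcp_pos: [0.5859, -0.1581, 0.2081]
tcp_rot: [[0.95, 0.312, -0.001], [0.312, -0.95, -0.0], [-0.001, -0.0, -1.0]]
contact_force: [0.4, -0.8, 3.7]
grip_width: 0.0099
grip_force: 25.1
```

Call:
carry_out(
  plan=[0,0,0,0,0,0.0015,1,0,0,0,0,0,0.0015,1,0,0,0,0,0,0.001,1,0,0,0,0,0,0,1],
)

```text
time_s: 14.55
tcp_pos: [0.5858, -0.158, 0.204]
tcp_rot: [[0.95, 0.313, -0.001], [0.313, -0.95, 0.0], [-0.001, -0.001, -1.0]]
contact_force: [-0.4, -0.3, 3.9]
grip_width: 0.0098
grip_force: 25.1
```

Call:
carry_out(
  plan=[0,0,0,0,0,0.0015,1,0,0,0,0,0,0.0015,1,0,0,0,0,0,0.001,1,0,0,0,0,0,0,1],
)

```text
time_s: 15.05
tcp_pos: [0.5858, -0.1581, 0.2]
tcp_rot: [[0.95, 0.312, -0.001], [0.312, -0.95, 0.0], [-0.001, -0.0, -1.0]]
contact_force: [-2.2, -0.3, 4.2]
grip_width: 0.0094
grip_force: 25.1
```

Call:
carry_out(
  plan=[0,0,0,0,0,0.0015,1,0,0,0,0,0,0.0015,1,0,0,0,0,0,0,1],
)

```text
time_s: 15.42
tcp_pos: [0.5853, -0.158, 0.1966]
tcp_rot: [[0.95, 0.313, -0.002], [0.313, -0.95, 0.0], [-0.002, -0.001, -1.0]]
contact_force: [-3.1, -1.5, 1.1]
grip_width: 0.0101
grip_force: 25.1
```

Call:
carry_out(
  plan=[0,0,0,0,0,0.001,1,0,0,0,0,0,0,1],
)

```text
time_s: 15.68
tcp_pos: [0.585, -0.1579, 0.1954]
tcp_rot: [[0.95, 0.313, -0.003], [0.313, -0.95, 0.001], [-0.003, -0.002, -1.0]]
contact_force: [-5.3, -1.2, 0.5]
grip_width: 0.0099
grip_force: 25.1
```

Call:
carry_out(
  plan=[0,0,0,0,0,0.001,1,0,0,0,0,0,0,1],
)

```text
time_s: 15.92
tcp_pos: [0.5849, -0.1578, 0.1944]
tcp_rot: [[0.95, 0.313, -0.004], [0.313, -0.95, 0.001], [-0.003, -0.002, -1.0]]
contact_force: [-5.0, -1.3, -2.1]
grip_width: 0.0099
grip_force: 25.1
```

Call:
carry_out(
  plan=[0,0,0,0,0,0.001,1,0,0,0,0,0,0,1],
)

```text
time_s: 16.18
tcp_pos: [0.5874, -0.158, 0.1944]
tcp_rot: [[0.95, 0.312, 0.003], [0.312, -0.95, -0.0], [0.003, 0.001, -1.0]]
contact_force: [0.1, -0.3, -0.6]
grip_width: 0.0098
grip_force: 25.1
```

The side force vanished at tcp z of about 0.194, so the gate has snapped shut. Now for the light tug upward.

Call:
carry_out(
  plan=[0,0,0,0,0,0,1,0,0,0,0,0,-0.003,1,0,0,0,0,0,-0.003,1,0,0,0,0,0,-0.003,1,0,0,0,0,0,-0.002,1,0,0,0,0,0,0,1,0,0,0,0,0,0,1],
)

```text
time_s: 17.05
tcp_pos: [0.5861, -0.1581, 0.2052]
tcp_rot: [[0.95, 0.312, -0.0], [0.312, -0.95, 0.0], [-0.0, -0.0, -1.0]]
contact_force: [-0.7, -0.3, -1.0]
grip_width: 0.0097
grip_force: 25.1
```

Call:
carry_out(
  plan=[0,0,0,0,0,-0.002,1,0,0,0,0,0,-0.001,1,0,0,0,0,0,0,1],
)

```text
time_s: 17.42
tcp_pos: [0.5862, -0.1581, 0.2084]
tcp_rot: [[0.95, 0.312, 0.0], [0.312, -0.95, -0.0], [0.0, 0.0, -1.0]]
contact_force: [-0.8, 0.6, -1.4]
grip_width: 0.0099
grip_force: 25.1
```

Call:
carry_out(
  plan=[0,0,0,0,0,-0.001,1,0,0,0,0,0,0,1],
)

```text
time_s: 17.68
tcp_pos: [0.5862, -0.1581, 0.2093]
tcp_rot: [[0.95, 0.312, 0.0], [0.312, -0.95, -0.0], [0.0, 0.0, -1.0]]
contact_force: [-0.5, 0.0, -1.2]
grip_width: 0.0098
grip_force: 25.1
```

Call:
carry_out(
  plan=[0,0,0,0,0,-0.001,1,0,0,0,0,0,0,1],
)

```text
time_s: 17.92
tcp_pos: [0.5862, -0.1581, 0.2104]
tcp_rot: [[0.95, 0.312, 0.0], [0.312, -0.95, -0.0], [0.0, 0.0, -1.0]]
contact_force: [-0.3, -0.0, -1.3]
grip_width: 0.0101
grip_force: 25.1
```

Call:
carry_out(
  plan=[0,0,0,0,0,-0.001,1,0,0,0,0,0,0,1],
)

```text
time_s: 18.18
tcp_pos: [0.5862, -0.1581, 0.2114]
tcp_rot: [[0.95, 0.312, 0.0], [0.312, -0.95, -0.0], [0.0, 0.0, -1.0]]
contact_force: [-0.1, -0.5, -0.4]
grip_width: 0.0099
grip_force: 25.1
```

Call:
carry_out(
  plan=[0,0,0,0,0,-0.001,1,0,0,0,0,0,0,1],
)

```text
time_s: 18.42
tcp_pos: [0.5861, -0.158, 0.2122]
tcp_rot: [[0.95, 0.312, -0.0], [0.312, -0.95, 0.0], [-0.0, -0.0, -1.0]]
contact_force: [-0.3, -0.7, -1.5]
grip_width: 0.0096
grip_force: 25.1
```

Call:
carry_out(
  plan=[0,0,0,0,0,-0.001,1,0,0,0,0,0,0,1],
)

```text
time_s: 18.68
tcp_pos: [0.586, -0.158, 0.2125]
tcp_rot: [[0.95, 0.312, -0.001], [0.312, -0.95, 0.0], [-0.0, -0.001, -1.0]]
contact_force: [1.5, -0.6, -6.0]
grip_width: 0.0096
grip_force: 25.0
```

The gate holds: the force rises sharply to -6 N with the arm stopped at 0.2125. I'll lower the hook onto its seat, expected at tcp z of about 0.191.

Call:
carry_out(
  plan=[0,0,0,0,0,0.003,1,0,0,0,0,0,0.004,1,0,0,0,0,0,0.004,1,0,0,0,0,0,0.004,1,0,0,0,0,0,0.004,1,0,0,0,0,0,0.001,1,0,0,0,0,0,0,1,0,0,0,0,0,0,1],
)

```text
time_s: 19.68
tcp_pos: [0.5862, -0.1581, 0.1934]
tcp_rot: [[0.95, 0.312, 0.0], [0.312, -0.95, -0.0], [0.0, 0.0, -1.0]]
contact_force: [0.5, 0.4, -0.9]
grip_width: 0.0097
grip_force: 25.0
```

Call:
carry_out(
  plan=[0,0,0,0,0,0.001,1,0,0,0,0,0,0,1],
)

```text
time_s: 19.92
tcp_pos: [0.5861, -0.1581, 0.1923]
tcp_rot: [[0.95, 0.312, -0.0], [0.312, -0.95, 0.0], [-0.0, -0.0, -1.0]]
contact_force: [0.2, 0.3, -0.6]
grip_width: 0.0101
grip_force: 25.0
```

Call:
carry_out(
  plan=[0,0,0,0,0,0.001,1,0,0,0,0,0,0,1],
)

```text
time_s: 20.18
tcp_pos: [0.5861, -0.158, 0.1911]
tcp_rot: [[0.95, 0.312, -0.0], [0.312, -0.95, 0.0], [-0.0, -0.0, -1.0]]
contact_force: [-1.5, 0.1, -1.0]
grip_width: 0.0099
grip_force: 25.0
```

Call:
carry_out(
  plan=[0,0,0,0,0,0.001,1,0,0,0,0,0,0,1],
)

```text
time_s: 20.42
tcp_pos: [0.5862, -0.1581, 0.1905]
tcp_rot: [[0.95, 0.312, 0.0], [0.312, -0.95, -0.0], [0.0, 0.0, -1.0]]
contact_force: [-0.0, 0.3, 0.5]
grip_width: 0.0097
grip_force: 25.0
```

Call:
carry_out(
  plan=[0,0,0,0,0,0.0005,1,0,0,0,0,0,0,1],
)

```text
time_s: 20.68
tcp_pos: [0.5863, -0.1581, 0.1903]
tcp_rot: [[0.95, 0.312, 0.0], [0.312, -0.95, -0.0], [0.0, 0.0, -1.0]]
contact_force: [-1.3, 0.5, 5.3]
grip_width: 0.0099
grip_force: 25.0
```

The hook is seated at 0.190. Before letting go I'll estimate from the moment how far the bar sits off centre along hook x.

```bash
cat > m.py <<'E'
from h import *
L=[]
for _ in range(12):
    camera('scene'); s=monitor.get_state(); R=np.array(s['tcp_rot']); L.append(np.r_[R.T@s['contact_force'],R.T@s['moment']])
L=np.array(L);print(L.mean(0).round(3),(L.std(0)/12**.5).round(3))
E
python3 m.py
```

```text
[-1.148e+00 -1.066e+00 -5.610e+00  1.880e-01 -2.110e-01 -5.000e-03] [0.077 0.138 0.155 0.005 0.01  0.01 ]
```

Call:
carry_out(
  plan=[0,0,0,0,0,-0.001,1,0,0,0,0,0,-0.001,1,0,0,0,0,0,0,1],
)

```text
time_s: 21.65
tcp_pos: [0.586, -0.158, 0.1913]
tcp_rot: [[0.95, 0.312, -0.0], [0.312, -0.95, 0.0], [-0.0, -0.0, -1.0]]
contact_force: [-0.3, 0.2, -1.7]
grip_width: 0.0099
grip_force: 25.0
```

```bash
python3 m.py
```

```text
[-0.097 -0.059  0.831  0.006 -0.012 -0.001] [0.125 0.094 0.138 0.01  0.008 0.008]
```

The offset comes out at about 1 mm, so the hook is well centred. I'll lower it onto the seat, slacken the grip and open slowly.

Call:
carry_out(
  plan=[0,0,0,0,0,0.001,1,0,0,0,0,0,0,1,0,0,0,0,0,0,1,0,0,0,0,0,0,1],
  force=3,
)

```text
time_s: 22.75
tcp_pos: [0.5861, -0.1581, 0.1908]
tcp_rot: [[0.95, 0.312, 0.0], [0.312, -0.95, 0.0], [0.0, -0.0, -1.0]]
contact_force: [1.2, -0.4, -0.1]
grip_width: 0.0101
grip_force: 3.0
```

Call:
carry_out(
  plan=[0,0,0,0,0,0,0.88,0,0,0,0,0,0,0.87,0,0,0,0,0,0,0.86,0,0,0,0,0,0,0.85,0,0,0,0,0,0,0.83,0,0,0,0,0,0,0.8,0,0,0,0,0,0,0.75,0,0,0,0,0,0,0.7],
)

```text
time_s: 23.75
tcp_pos: [0.5861, -0.1581, 0.1907]
tcp_rot: [[0.95, 0.312, -0.0], [0.312, -0.95, 0.0], [-0.0, -0.0, -1.0]]
contact_force: [-0.5, 0.4, 0.2]
grip_width: 0.0237
grip_force: 0.0
```

Call:
carry_out(
  plan=[0,0,0,0,0,0,0.65,0,0,0,0,0,0,0.6,0,0,0,0,0,0,0.6,0,0,0,0,0,-0.01,0.6,0,0,0,0,0,-0.02,0.6,0,0,0,0,0,-0.04,0.6,0,0,0,0,0,-0.05,0.6,0,0,0,0,0,-0.04,0.6],
)

```text
time_s: 24.75
tcp_pos: [0.5863, -0.1581, 0.3537]
tcp_rot: [[0.95, 0.312, 0.002], [0.312, -0.95, -0.001], [0.002, 0.002, -1.0]]
contact_force: [0.2, -0.9, -0.6]
grip_width: 0.035
grip_force: 0.0
```

Run:
```python
from h import *
c0=np.array([.588,-.160])
c=cam('scene');im=c['img']
q=proj(c,(*c0,.10)).astype(int);x0,y0=q-40
z=cv2.convertScaleAbs(cv2.resize(im[y0:y0+80,x0:x0+80],(600,600),interpolation=cv2.INTER_CUBIC),alpha=1.5)
cv2.imwrite('pics/c8.png',z)
d=[]
for _ in range(10): d.append(cam('scene')['img'].astype(int)[y0:y0+80,x0:x0+80])
print(np.abs(np.mean(d[:3],0)-np.mean(d[-3:],0)).max(), monitor.get_state()['time_s'],monitor.get_state()['tcp_pos'])
```

```text
61.000000000000014 25.3 [ 0.58582969 -0.15795155  0.34953795]
```

View pics/c8.png

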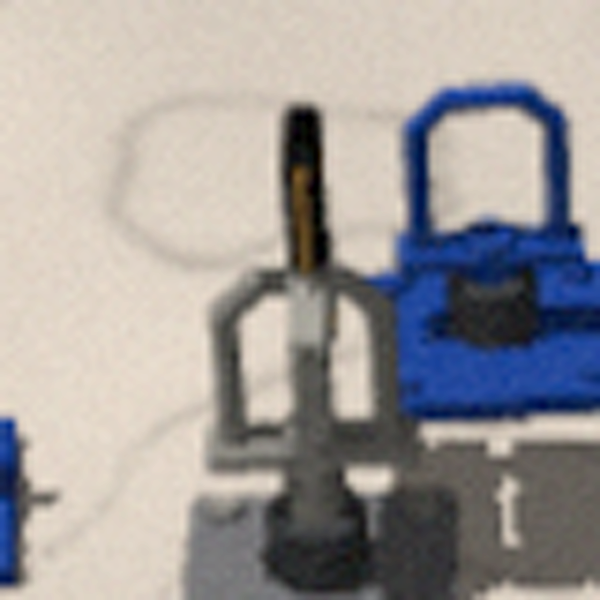

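The hook hangs upright on the eye: the tag is at (303,180), the frame at (312,340), and the bar is inside at about row 280. I'll let it settle and check that it is still before handing in.

Call:
carry_out(
  plan=[0,0,0,0,0,0,0.6,0,0,0,0,0,0,0.6,0,0,0,0,0,0,0.6,0,0,0,0,0,0,0.6,0,0,0,0,0,0,0.6,0,0,0,0,0,0,0.6,0,0,0,0,0,0,0.6,0,0,0,0,0,0,0.6],
)

```text
time_s: 26.3
tcp_pos: [0.5861, -0.1581, 0.3507]
tcp_rot: [[0.95, 0.312, -0.0], [0.312, -0.95, 0.0], [-0.0, -0.0, -1.0]]
contact_force: [0.1, -0.4, -0.8]
grip_width: 0.0349
grip_force: 0.0
```

Run:
```python
from h import *
q=proj(cam('scene'),(.588,-.16,.10)).astype(int);x0,y0=q-40
r=[]
for _ in range(16):
    a=cam('scene')['img'][y0+8:y0+34,x0+28:x0+52]; ys,xs=np.nonzero(a.max(2)<60); r.append((xs.mean(),ys.mean(),len(xs)))
r=np.array(r);print(r.mean(0),r.std(0),np.abs(np.diff(r,axis=0)).max(0))
if r[:,:2].std(0).max()<.25: print(job_done())
```

```text
[12.26884914 15.28345929 87.9375    ] [0.02260778 0.09380987 0.89921841] [0.07413147 0.29923802 2.        ]
the job is handed in; nothing more can be done
None
```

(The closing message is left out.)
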